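# Scan a pot's label with the treadle-operated code reader

### The job

Turn the pot on the code reader's round stand until the label plate on its side squarely faces the reader's window, and let go of it, leaving it standing near the middle of the stand. Then trigger the reading: push the spring pedal of the treadle down until it meets its stop, keep it pressed firmly against the stop for about a second without forcing it, and let it come all the way up again. The stop is an adjustable one hidden under the pedal, so feel for it; do not shift or knock over anything else.

Things in the scene. Friction and masses are not known exactly. Their poses are not given: they have to be found in the camera images.
- reader: code reader, fixed: dark steel slab 215 x 112 x 6 mm with a black round rubber stand (96 mm across, top 10 mm above the table) at its near end and a grey block (60 mm deep, 86 wide, top 82 mm above the table) at its far end. Origin on the table under the stand's centre; x from stand to block, z up; the window face is 80 mm along x
- stand_centre (a point): centre of the round stand's top
- reader_window (a point): centre of the dark window (50 x 32 mm) in the reader block, on the face that looks at the stand, 40 mm above the table
- pot: small lidded whitish pot on the stand, 58 mm across, 52 high, about 0.13 kg, with a metal label plate on its side (28 mm wide, 7 to 39 mm above the pot's foot, outer face 36 mm from the axis, plain dark bars on paper). Origin: centre of its underside; x out through the label plate, z up. Grip it round the body, clear of the plate
- pot_label (a point): centre of the outer face of the pot's label plate
- treadle: treadle, fixed, carries the pedal: dark steel plate 175 x 96 x 8 mm with two grey hinge brackets (tops 52 mm above the table) at its far end and side guards 26 mm high. Origin on the table under the middle of the pedal's tread; x from tread to hinge, z up. The hinge axis is 105 mm along x, 40 mm up
- pedal (a joint): spring pedal, rad: aluminium plate 138 x 70 mm hinged at its far end, rising to its near end, ribbed black rubber tread 56 x 58 mm; 0 fully up, grows as pressed down. Spring force at the tread about 3 N at the top, 6 N low down. The stop is met between 0.12 and 0.34, different each time; its rubber yields about 1 mm for 5 N
- pedal_tread (a point): middle of the top surface of the pedal's rubber tread, the place to press; moves with the pedal (about 68 mm above the table when up)
- stop_block: small grey block (24 x 30 x 12 mm) fixed under the pedal, on the treadle's base plate; origin at the centre of its underside, 85 mm from the hinge axis. It carries the adjustable rubber-tipped stop screw, whose height is not known beforehand
- spare_pot: another small lidded pot without a plate, 60 mm across, 46 mm high, a bystander; origin under its centre
- tape: roll of masking tape lying flat, 98 mm across, 25 mm high, a bystander
- used_tube: squeezed paint tube 79 mm long, 26 mm wide, 16 mm high, lying between the treadle and the reader, a bystander
- paint_tube: paint tube 146 mm long, 45 mm wide, 30 mm high, a bystander
- sanding_block: brown sanding block 114 x 87 x 30 mm, a bystander
Mind the look-alikes: they are no part of the job. What is shaped like the pot but brown or turquoise is not meant.

How it is judged:
On the way, in this order (a step that is already met when the one before it is completed fails the run):
1. the pot stands on the stand, let go, its label plate facing the reader's window (angle between the x axis of pot and the x axis of reader, either way round below 0.2 rad and x of pot_label in the frame of reader above 0 m and horizontal distance between pot and stand_centre below 0.022 m and angle between pot's own z axis and vertical below 0.1 rad and contact force between the fingers and pot below 0.3 N), for 0.2 s.
2. the pedal is held against its stop while the label faces the window (angle between the x axis of pot and the x axis of reader, either way round below 0.2 rad and x of pot_label in the frame of reader above 0 m and horizontal distance between pot and stand_centre below 0.022 m and angle between pot's own z axis and vertical below 0.1 rad and contact force between treadle and stop_block above 2.5 N), for 0.6 s.
At the end, for the whole second after the job is handed in: the pot stands upright and still, let go, within 22 mm of the stand's centre, its label plate facing the reader's window within 0.2 rad; the pedal, having been held against its stop (more than 2.5 N on the stop) for 0.6 s, is back up (angle under 0.03) (all of step 1 and value of joint pedal below 0.03 rad and linear speed of pot below 0.02 m/s); the robot touches nothing.
It fails at once if the pedal is forced against its stop (more than 35 N on the stop) (contact force between treadle and stop_block above 35 N).
It fails at once if the pot is tipped over (angle between pot's own z axis and vertical above 0.5 rad).
It fails at once if a bystander is shifted by more than 25 mm (distance of any of spare_pot, tape, used_tube, paint_tube, sanding_block from where it was at the start of the episode above 0.025 m).
It also fails if it takes over 54 s, if anything falls off the work surface, if the arm or the gripper's body presses on something with over 40 N, if the wrist force passes 120 N, or if a joint passes its speed limit or range.

### The arm

A 6-joint arm with a two-finger parallel gripper is mounted at the origin on a cart in front of the work surface, level with it; the furniture and walls round the work are solid. World frame = base frame: x ahead of the robot, y to its left, z up, the work surface at z = 0. Lengths are in m, angles in rad, forces in N, time in s.
With the tool pointing down it reaches from about 0.35 to 0.975 m from the base axis. Payload 4.9 kg.
Tool frame: the origin (TCP) lies at the very end of the fingers, on their centre line; the grasp point (between the pads) lies 19 mm behind it; z points along the fingers, y is the line along which they close (so a half turn about z gives the same grasp; the last joint's range is limited). The gripper opens to 85 mm and grips with 20 to 120 N. Pads are 22 mm wide; open, the fingers measure 114 mm over their backs; the gripper's body (76 mm by 85 mm) begins 54 mm behind the grasp point. The pads swing forward as they close: fully open they stand 13 mm farther back than shut.
Start: joints at [-1.399, 0.053, 1.613, -0, 1.476, -0.119], TCP at [0.179, -0.599, 0.231] pointing down, gripper open.
Joint ranges: [-3.01, 3.01], [-1.01, 2.22], [0.06, 2.58], [-1.02, 4.17], [0.09, 2.62], [-3.14, 3.14]. Speed limits (rad/s): [2.57, 2.57, 3.14, 3.14, 3.14, 3.14].

### API

Orientations are given as a rotation vector (axis times angle).
In Python, from station import get_obs, get_image, get_calibration, finish_job gives the robot as it stands.
- The arm moves only by the tool servo_tool, never from a script. Its argument "increments" is a list of rows, each a list of 5 numbers: the opening, from 0 (shut) to 1 (fully open), then the shift along the tool's x, y, z in mm, then the turn about the tool's z in degrees. In form: [[jaw, tx, ty, tz, spin], ...]. A call has 1 to 12 rows; each row shifts and turns the commanded pose from where the row before left it, along the tool's axes as they then stand; what a row does not reach is not made up. A row lasts 1/8 s, in which the tool goes at most 62.5 mm and 10.7 degrees, less where a joint would pass 70% of its speed; a pose out of reach is approached as far as the arm can. A call is refused whole if a number of a shift passes 62.5 or a number of a turn 10.7, either way. A call with a gripper value outside its range is refused whole. The fingers move at their own pace and stop on an object; "force" is the grip in N (left out, the last holds). Time passes only in rows, so rows that do not move let the fingers close. It gives the time, the measured TCP pose, the force, the opening and the grip force at its end, in the units of the state.
- get_obs(): the state, without advancing time (a new reading comes with each control period).
- get_image(name): name is "scene" or "top" or "wrist"; returns the picture (420x560x3 uint8, red, green, blue); there is no depth.
- get_calibration(name): a dict with "fx", "fy", "cx", "cy" (pixels), "R" (3x3) and "t" (3): a world point X has camera coordinates R X + t; the wrist camera has in their place "mount" (4x4, takes a point from camera to tool coordinates, whose origin is the TCP and whose axes are the flange's). Camera axes: x right, y down, z forward; pixel columns grow to the right and rows downward; lengths in m; the calibration is good to about 2 mm. A picture is of the moment at which its call begins: read the wrist's pose just before it. get_calibration takes no time and is no camera call.
- finish_job(): hands the job in; it is judged then, once.
The state is a dict: "t": time; "q": joint angles; "dq": joint speeds; "effort": joint torques, N m; "tool_pos": TCP position; "tool_rot": TCP orientation; "contact_force": force on the tool from outside, world axes, zero at the start; "wrist_torque": the same for the moment, N m; "opening": finger opening in m; "grip_force": force on a finger pad.
Only numpy, scipy, OpenCV 4.12 (cv2) and the standard library are available. Lean on these libraries where they do the work, as an engineer would, in place of code of your own. Each camera call takes 0.05 s, during which the arm holds its last target. There are 200 camera calls.

## Working session

There is one attempt and no reset: what is moved stays moved. The work goes in short steps, Python scripts to look and compute and a tool call to move; the robot and the scene stay as the last step left them, time stands still between calls to the robot, and variables do not carry over. Pictures are saved under pics/ and viewed, at most 10 in all, crops included, and the job is handed in when it is done.

Besides the shell and the picture viewer there is one more tool, called after "Emit:" as name(argument=value, ...), one argument or row to a line, values as JSON. servo_tool: Moves the arm, as the interface text tells. Its arguments: {"type":"object","properties":{"increments":{"type":"array"},"force":{"type":"number"}},"required":["increments"]}

```bash
mkdir -p pics; ls; python3 - <<'E'
from station import *
import cv2, json
for n in ("top","scene"):
    im=get_image(n); cv2.imwrite(f"pics/{n}0.png",im[:,:,::-1])
    c=get_calibration(n); print(n,{k:(v if not hasattr(v,'tolist') else v.tolist()) for k,v in c.items()})
print(get_calibration("wrist")); o=get_obs(); print(o)
E
```

```text
pics
top {'fx': 439.52940883076076, 'fy': 439.52940883076076, 'cx': 283.7732438568618, 'cy': 204.61890471427898, 'R': [[-0.001688311246950456, -0.9999656526559086, -0.008114376967806019], [-0.9976598771224605, 0.0022389382603910475, -0.06833561835136108], [0.06835143879341633, 0.007980016535596785, -0.9976293901800213]], 't': [0.006930864122422814, 0.6091547204938872, 1.1727487305991782]}
scene {'fx': 432.5685770922833, 'fy': 432.5685770922833, 'cx': 278.7294023408812, 'cy': 211.60590674370516, 'R': [[0.030778997646535182, 0.9993143374334236, 0.020579317381105827], [0.4885809070819975, 0.0029197078838030387, -0.8725137090847372], [-0.8719755446907941, 0.03690975895167785, -0.4881560397611834]], 't': [-0.004539898097993156, -0.21565894108308045, 1.8205684983157089]}
{'fx': 290.6446194745699, 'fy': 290.6446194745699, 'cx': 279.63406814761186, 'cy': 206.56562707005003, 'mount': array([[ 4.37865988e-04, -9.52422698e-01, -3.04779943e-01,
         7.77495369e-02],
       [ 9.99999866e-01,  5.01153726e-04, -1.29418798e-04,
        -4.72334436e-04],
       [ 2.76003005e-04, -3.04779845e-01,  9.52422789e-01,
        -1.42359423e-01],
       [ 0.00000000e+00,  0.00000000e+00,  0.00000000e+00,
         1.00000000e+00]])}
{'t': 0.1, 'q': array([-1.39898442e+00,  5.33107113e-02,  1.61415964e+00, -2.32397587e-05,
        1.47598524e+00, -1.19020649e-01]), 'dq': array([-0.00121009, -0.00146283, -0.00368557, -0.00091684, -0.00036424,
        0.00098321]), 'effort': array([-6.41683570e-06, -3.94905925e+01, -3.71363783e+01, -9.68562676e-05,
        3.93556460e-03,  1.51488268e-05]), 'tool_pos': array([ 0.17910381, -0.59820169,  0.23017187]), 'tool_rot': array([-3.10659271e+00, -4.54964060e-01,  1.13490324e-04]), 'contact_force': array([-0.29636683, -0.46349577,  0.61493092]), 'wrist_torque': array([-0.02429166, -0.05793755,  0.0218366 ]), 'grip_force': 0.0, 'opening': 0.08528617163587238}
```

View pics/top0.png

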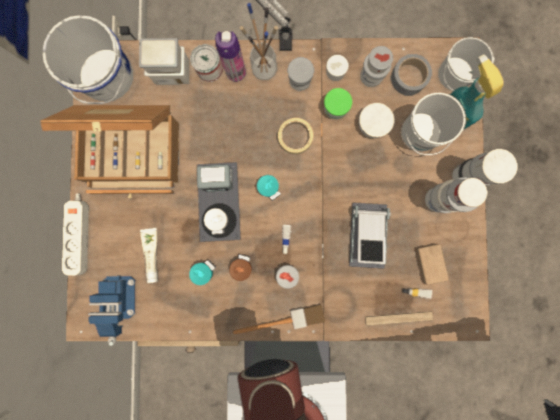

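View pics/scene0.png

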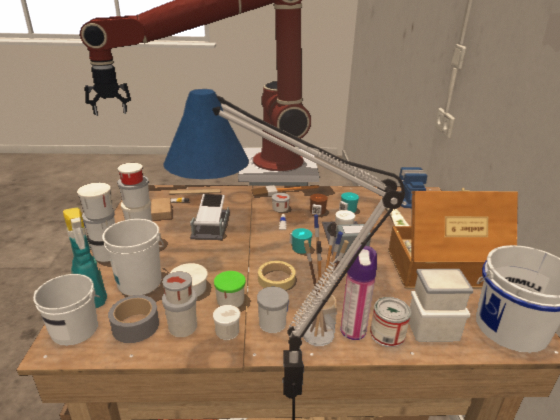

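Candidates in the top view for the pot: the whitish pot on the stand (216,219), brown (240,268), turquoise (201,273) and (268,186), and the spare pot (288,277). By the description it is the one at (216,219). The treadle is at (370,235) with its tread at (372,250). Next I'll check the choice in a close crop.

```bash
python3 - <<'E'
import cv2,numpy as np
a=cv2.imread("pics/top0.png"); 
c1=cv2.resize(a[155:255,180:260],None,fx=5,fy=5,interpolation=cv2.INTER_CUBIC)
c2=cv2.resize(a[190:290,340:400],None,fx=5,fy=5,interpolation=cv2.INTER_CUBIC)
cv2.imwrite("pics/crop0.png",np.hstack([c1,c2]))
E
```

```text
(no output)
```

View pics/crop0.png

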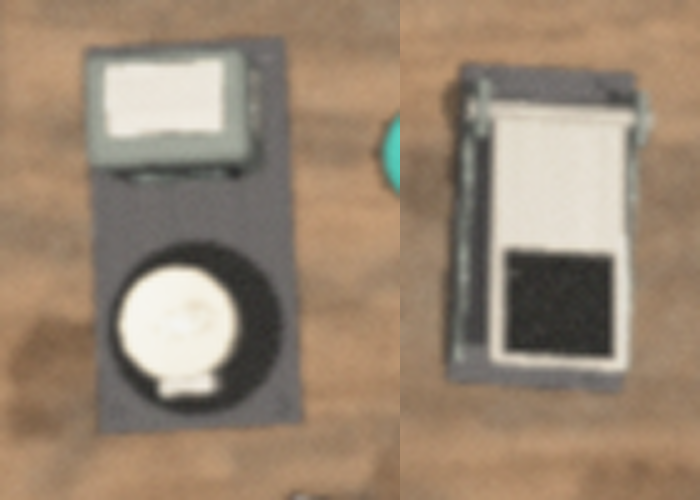

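The crop confirms the whitish pot. It sits left of the stand's centre, and its plate faces the robot, away from the window, at crop (190,383).

```bash
cat > h.py <<'E'
from station import *
import numpy as np, cv2
from scipy.spatial.transform import Rotation as Ro
def cam(name,o=None):
    c=get_calibration(name); K=(c['fx'],c['fy'],c['cx'],c['cy'])
    if name!='wrist': R=np.array(c['R']);t=np.array(c['t']); return K,R.T,-R.T@t
    T=np.eye(4);T[:3,:3]=Ro.from_rotvec(o['tool_rot']).as_matrix();T[:3,3]=o['tool_pos']
    M=T@c['mount']; return K,M[:3,:3],M[:3,3]
def ray(C,u,v,z):
    K,R,p=C; d=R@np.array([(u-K[2])/K[0],(v-K[3])/K[1],1]); return p+d*(z-p[2])/d[2]
def psi(o):
    x=Ro.from_rotvec(o['tool_rot']).as_matrix()[:,0]; return np.degrees(np.arctan2(x[1],x[0]))
E
python3 - <<'E'
from h import *
C=cam('top')
def cr1(x,y): return 180+(x+.5)/5-.5,155+(y+.5)/5-.5
def cr2(x,y): return 340+(x-400+.5)/5-.5,190+(y+.5)/5-.5
for n,p,z in [('pot lid',(178,322),.062),('label',(189,384),.049),('stand',(197,326),.01),('slabTL',(86,48),.006),('TR',(284,38),.006),('BL',(99,432),.006),('BR',(301,422),.006),('blkL',(104,165),.082),('blkR',(243,163),.082),('wl',(123,178),.05)]:
    print(n,ray(C,*cr1(*p),z).round(4))
for n,p,z in [('treadTL',(505,250),.066),('TR',(613,254),.066),('BL',(504,351),.07),('BR',(614,356),.07),('tread',(560,303),.068),('plBL',(447,380),.008),('plBR',(625,392),.008),('plTL',(462,62),.008),('plTR',(634,72),.008)]:
    print(n,ray(C,*cr2(*p),z).round(4))
E
```

```text
pot lid [0.569  0.1851 0.062 ]
label [0.5367 0.1811 0.049 ]
stand [0.5687 0.1832 0.01  ]
slabTL [0.723  0.2467 0.006 ]
TR [0.7283 0.1369 0.006 ]
BL [0.5108 0.2371 0.006 ]
BR [0.5161 0.1264 0.006 ]
blkL [0.6496 0.2209 0.082 ]
blkR [0.6505 0.1489 0.082 ]
wl [0.6461 0.217  0.05  ]
treadTL [ 0.5146 -0.1938  0.066 ]
TR [ 0.5125 -0.2498  0.066 ]
BL [ 0.4628 -0.192   0.07  ]
BR [ 0.4601 -0.2485  0.07  ]
tread [ 0.4873 -0.2215  0.068 ]
plBL [ 0.4436 -0.171   0.008 ]
plBR [ 0.4371 -0.2674  0.008 ]
plTL [ 0.6168 -0.1813  0.008 ]
plTR [ 0.6111 -0.2754  0.008 ]
```

Emit:
servo_tool(
  increments=[
    [1,0,0,0,9.7],
    [1,33.4,-46.3,0,0],
    [1,33.4,-46.3,0,0],
    [1,33.4,-46.3,0,0],
    [1,33.4,-46.3,0,0],
    [1,33.4,-46.3,0,0],
    [1,33.4,-46.3,0,0],
    [1,33.4,-46.3,0,0],
    [1,33.4,-46.3,0,0],
  ],
)

```text
t: 1.23
tool_pos: [0.3999, -0.1968, 0.231]
tool_rot: [-3.136, -0.19, -0.0]
contact_force: [0.7, -0.8, -0.1]
opening: 0.0858
grip_force: 0.0
```

Emit:
servo_tool(
  increments=[
    [1,15.6,-53,0,0],
    [1,15.6,-53,0,0],
    [1,15.6,-53,0,0],
    [1,15.6,-53,6,0],
    [1,15.6,-53,8,0],
    [1,15.6,-53,8,0],
    [1,15.6,-53,8,0],
    [1,0,0,0,0],
    [1,0,0,0,0],
  ],
)

```text
t: 2.35
tool_pos: [0.4626, 0.1826, 0.2008]
tool_rot: [3.135, 0.191, -0.002]
contact_force: [0.2, -0.5, 0.4]
opening: 0.0854
grip_force: 0.0
```

```bash
python3 - <<'E'
from h import *
o=get_obs(); im=get_image('wrist'); cv2.imwrite("pics/w1.png",im[:,:,::-1])
np.save("w1.npy",np.r_[o['tool_pos'],o['tool_rot']]); print(o['t'],o['tool_pos'],psi(o),o['q'])
E
```

```text
2.35 [0.46262277 0.18259006 0.20084771] 6.990644548128053 [ 2.26439662e-01 -2.38706222e-01  1.93613701e+00 -4.84404001e-04
  1.44524653e+00  1.67528684e+00]
```

View pics/w1.png

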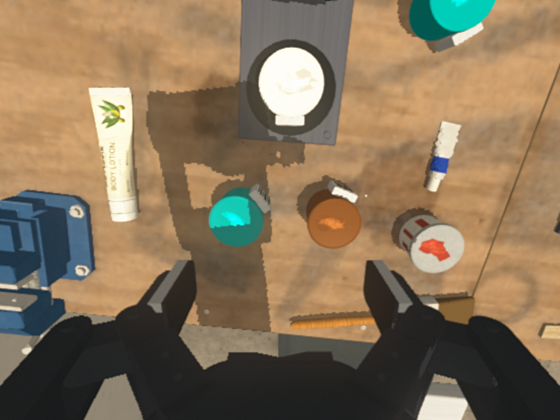

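The wrist view shows the pot lid at (291,82), its plate below it at about (290,120), and the stand ellipse round (290,87). I'll fit these with masks.

```bash
python3 - <<'E'
from h import *
im=cv2.imread("pics/w1.png"); s=np.load("w1.npy"); o=dict(tool_pos=s[:3],tool_rot=s[3:]); C=cam('wrist',o)
g=cv2.cvtColor(im,cv2.COLOR_BGR2GRAY)
m=np.zeros_like(g); m[30:140,245:340]=(g[30:140,245:340]>130)*255
cs=max(cv2.findContours(m,0,cv2.CHAIN_APPROX_NONE)[0],key=cv2.contourArea)[:,0]
w=np.array([ray(C,u,v,.062) for u,v in cs])[:,:2]
lid=w[cs[:,1]<105]
A=np.c_[2*lid,np.ones(len(lid))]; x=np.linalg.lstsq(A,(lid**2).sum(1),rcond=None)[0]
print('lid centre',x[:2],'r',np.sqrt(x[2]+x[:2]@x[:2]))
# plate rows
for v in range(100,132): 
    r=np.flatnonzero(m[v]); print(v,(r.min(),r.max()) if len(r) else None,end='; ')
# stand: dark blob
d=np.zeros_like(g); d[30:140,240:345]=(g[30:140,240:345]<45)*255
c2=cv2.convexHull(np.vstack([c for c in cv2.findContours(d,0,cv2.CHAIN_APPROX_NONE)[0] if cv2.contourArea(c)>150]))[:,0]
w2=np.array([ray(C,u,v,.01) for u,v in c2])[:,:2]
A=np.c_[2*w2,np.ones(len(w2))]; y=np.linalg.lstsq(A,(w2**2).sum(1),rcond=None)[0]
print('\nstand',y[:2],'r',np.sqrt(y[2]+y[:2]@y[:2]))
for n,p,z in [('slabBL',(238,138),.006),('BR',(337,145),.006),('TL',(244,0),.006),('TR',(353,5),.006)]: print(n,ray(C,*p,z))
E
```

```text
lid centre [0.56635494 0.18556602] r 0.028980575420925456
100 (np.int64(263), np.int64(319)); 101 (np.int64(264), np.int64(318)); 102 (np.int64(264), np.int64(318)); 103 (np.int64(265), np.int64(317)); 104 (np.int64(266), np.int64(316)); 105 (np.int64(267), np.int64(316)); 106 (np.int64(267), np.int64(315)); 107 (np.int64(268), np.int64(314)); 108 (np.int64(268), np.int64(313)); 109 (np.int64(270), np.int64(312)); 110 (np.int64(271), np.int64(311)); 111 (np.int64(272), np.int64(310)); 112 (np.int64(273), np.int64(308)); 113 (np.int64(275), np.int64(307)); 114 (np.int64(276), np.int64(305)); 115 (np.int64(276), np.int64(339)); 116 (np.int64(275), np.int64(339)); 117 (np.int64(275), np.int64(339)); 118 (np.int64(275), np.int64(339)); 119 (np.int64(275), np.int64(339)); 120 (np.int64(275), np.int64(339)); 121 (np.int64(275), np.int64(339)); 122 (np.int64(275), np.int64(339)); 123 (np.int64(275), np.int64(339)); 124 (np.int64(276), np.int64(339)); 125 (np.int64(278), np.int64(339)); 126 (np.int64(338), np.int64(339)); 127 (np.int64(338), np.int64(339)); 128 (np.int64(338), np.int64(339)); 129 (np.int64(338), np.int64(339)); 130 (np.int64(338), np.int64(339)); 131 (np.int64(338), np.int64(339)); Traceback (most recent call last):
  File "<stdin>", line 15, in <module>
    return _nx.concatenate(arrs, 0, dtype=dtype, casting=casting)
           ~~~~~~~~~~~~~~~^^^^^^^^^^^^^^^^^^^^^^^^^^^^^^^^^^^^^^^
ValueError: need at least one array to concatenate
```

```bash
python3 - <<'E'
from h import *
im=cv2.imread("pics/w1.png"); s=np.load("w1.npy"); o=dict(tool_pos=s[:3],tool_rot=s[3:]); C=cam('wrist',o)
g=cv2.cvtColor(im,cv2.COLOR_BGR2GRAY)
m=g>130
low=[(u,max(v for v in range(100,130) if m[v,u])) for u in range(277,304)]
print(low)
w=np.array([ray(C,u,v+.5,.049) for u,v in low])[:,:2]; p=np.polyfit(w[:,1],w[:,0],1); print('plate line slope deg',np.degrees(np.arctan(p[0])),'mid',w.mean(0))
for n in ([275,120],[305,122]): print(ray(C,*n,.049))
print(g[87,240:262],g[87,320:345],g[40:50,290],g[126:140,290])
for n,p,z in [('slabBL',(238,138),.006),('BR',(337,145),.006),('TL',(244,0),.006),('TR',(353,5),.006)]: print(n,ray(C,*p,z))
for n,p in [('l',(247,88)),('r',(335,88)),('t',(290,40)),('b',(290,134))]: print(n,ray(C,*p,.01))
E
```

```text
[(277, 124), (278, 125), (279, 125), (280, 125), (281, 125), (282, 125), (283, 125), (284, 125), (285, 125), (286, 125), (287, 125), (288, 125), (289, 125), (290, 125), (291, 125), (292, 125), (293, 125), (294, 125), (295, 125), (296, 125), (297, 125), (298, 125), (299, 125), (300, 125), (301, 125), (302, 125), (303, 124)]
plate line slope deg -7.007009484587344 mid [0.52979335 0.18104279]
[0.53304505 0.19616015 0.049     ]
[0.53475596 0.16699737 0.049     ]
[ 80  81  82  82  83  80  71  64  64  66  66  67  67  67  67  68  68  62
  95 189 248 252] [252 254 253 183  86  58  61  62  63  61  61  60  60  59  60  78 107 117
 118 116 114 110 109 126 134] [ 66  60  61  62  62  57  74 170 252 254] [ 92  72  75  75  76  74  73  73  72  85 104  90  80  81]
slabBL [0.50753411 0.23598051 0.006     ]
BR [0.51354506 0.12328244 0.006     ]
TL [0.64161018 0.24058694 0.006     ]
TR [0.65063897 0.1324328  0.006     ]
l [0.56093338 0.23004574 0.01      ]
r [0.5723765  0.13707989 0.01      ]
t [0.61144428 0.19064738 0.01      ]
b [0.51933682 0.17829111 0.01      ]
```

Plate direction is about 187° in world, reader x about 2.8°, and the pot is near the stand centre (0.5665, 0.1855). Now I'll go over it and down, with the fingers at right angles to the plate.

Emit:
servo_tool(
  increments=[
    [1,35,3,0,0],
    [1,35,3.5,0,0],
    [1,33.5,3,30,0],
    [1,0,0,40,0],
    [1,0,0,40,0],
    [1,0,0,30,0],
    [1,0,0,20,0],
    [1,0,0,12,0],
    [1,0,0,7,0],
    [1,0,0,0,0],
  ],
)

```text
t: 3.65
tool_pos: [0.5672, 0.1859, 0.0227]
tool_rot: [-3.136, -0.191, -0.001]
contact_force: [-0.4, -0.6, 0.4]
opening: 0.0854
grip_force: 0.0
```

Emit:
servo_tool(
  increments=[
    [0.85,0,0,0,0],
    [0.78,0,0,0,0],
    [0.72,0,0,0,0],
    [0.66,0,0,0,0],
    [0.6,0,0,0,0],
    [0.55,0,0,0,0],
    [0.5,0,0,0,0],
    [0.5,0,0,0,0],
  ],
  force=25,
)

```text
t: 4.65
tool_pos: [0.5671, 0.1859, 0.023]
tool_rot: [3.136, 0.191, 0.001]
contact_force: [-1.7, -1.8, 5.3]
opening: 0.0557
grip_force: 25.9
```

Emit:
servo_tool(
  increments=[
    [0.5,0,0,-3,0],
    [0.5,0,0,-4,0],
    [0.5,0,0,0,-5],
    [0.5,0,0,0,-10],
    [0.5,0,0,0,-10.5],
    [0.5,0,0,0,-10.5],
    [0.5,0,0,0,-10.5],
    [0.5,0,0,0,-10.5],
    [0.5,0,0,0,-10.5],
    [0.5,0,0,0,-10.5],
    [0.5,0,0,0,-10.5],
    [0.5,0,0,0,-10.5],
  ],
)

```text
t: 6.15
tool_pos: [0.5665, 0.186, 0.0289]
tool_rot: [-1.884, -2.514, 0.0]
contact_force: [-0.2, -0.8, -2.0]
opening: 0.0555
grip_force: 26.8
```

Emit:
servo_tool(
  increments=[
    [0.5,0,0,0,-10.5],
    [0.5,0,0,0,-10.5],
    [0.5,0,0,0,-10.5],
    [0.5,0,0,0,-10.5],
    [0.5,0,0,0,-10.5],
    [0.5,0,0,0,-10.5],
    [0.5,0,0,0,-8.5],
    [0.5,0,0,0,-5.3],
    [0.5,0,0,0,0],
    [0.5,0,0,0,0],
  ],
)

```text
t: 7.4
tool_pos: [0.5667, 0.1859, 0.0292]
tool_rot: [0.074, -3.14, -0.0]
contact_force: [-0.3, -0.5, -1.6]
opening: 0.0552
grip_force: 26.8
```

```bash
python3 - <<'E'
from h import *
o=get_obs(); print(o['t'],o['tool_pos'],psi(o),o['q'][5],o['grip_force'],o['contact_force'])
E
```

```text
7.4 [0.56670054 0.18593884 0.02915108] -177.31085108632405 -1.4254821116358465 26.778246687354113 [-0.32797533 -0.53543076 -1.57739182]
```

Emit:
servo_tool(
  increments=[
    [0.5,0,-1,1,0],
    [0.5,0,-1,2,0],
    [0.5,0,0,1.5,0],
    [0.5,0,0,1,0],
    [0.5,0,0,0.7,0],
    [0.5,0,0,0,0],
  ],
)

```text
t: 8.15
tool_pos: [0.567, 0.184, 0.0233]
tool_rot: [-0.076, 3.141, -0.0]
contact_force: [-0.8, -0.2, -0.5]
opening: 0.0554
grip_force: 26.8
```

Emit:
servo_tool(
  increments=[
    [0.5,0,0,0.5,0],
    [0.5,0,0,0,0],
    [0.6,0,0,0,0],
    [0.68,0,0,0,0],
    [0.72,0,0,0,0],
    [0.8,0,0,0,0],
    [0.9,0,0,0,0],
    [1,0,0,0,0],
    [1,0,0,0,0],
    [1,0,0,0,0],
  ],
)

```text
t: 9.4
tool_pos: [0.567, 0.1839, 0.0226]
tool_rot: [-0.076, 3.141, 0.0]
contact_force: [-0.7, -0.1, -0.8]
opening: 0.0851
grip_force: 0.0
```

Emit:
servo_tool(
  increments=[
    [1,0,0,-6,0],
    [1,0,0,-12,0],
    [1,0,0,-25,0],
    [1,0,0,-40,0],
    [1,0,0,-50,0],
    [1,20,0,-45,0],
    [1,25,0,0,0],
    [1,20,0,0,0],
    [1,0,0,0,0],
  ],
)

```text
t: 10.52
tool_pos: [0.5015, 0.1809, 0.2018]
tool_rot: [-0.076, 3.139, 0.001]
contact_force: [-0.3, -0.6, 0.6]
opening: 0.0851
grip_force: 0.0
```

```bash
python3 - <<'E'
from h import *
o=get_obs(); im=get_image('wrist'); cv2.imwrite("pics/w2.png",im[:,:,::-1])
np.save("w2.npy",np.r_[o['tool_pos'],o['tool_rot']]); print(o['t'],o['tool_pos'],psi(o),o['contact_force'])
E
```

```text
10.525 [0.50154544 0.18091446 0.20178664] -177.21196889523912 [-0.31598508 -0.57301185  0.56186202]
```

View pics/w2.png

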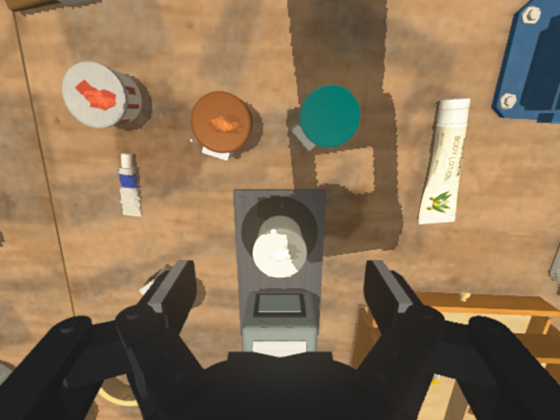

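The pot is upright and released, with its lid at (279,250). The plate is hidden behind it in this view. I'll move to the treadle with the fingers closing, and check the label with the top camera from there.

Emit:
servo_tool(
  increments=[
    [0.7,2,-20,0,0],
    [0.4,4,-45,0,0],
    [0.2,4.5,-55,0,0],
    [0,4.5,-55,0,0],
    [0,4.5,-55,0,0],
    [0,4.5,-55,0,0],
    [0,4.5,-55,0,0],
    [0,3,-40,0,0],
    [0,2,-21,0,0],
    [0,0,0,0,0],
    [0,0,0,0,0],
  ],
)

```text
t: 11.95
tool_pos: [0.4879, -0.2205, 0.2004]
tool_rot: [0.077, -3.14, -0.001]
contact_force: [0.5, -0.8, 0.5]
opening: -0.0001
grip_force: 0.0
```

```bash
python3 - <<'E'
from h import *
o=get_obs(); im=get_image('wrist'); cv2.imwrite("pics/w3.png",im[:,:,::-1])
np.save("w3.npy",np.r_[o['tool_pos'],o['tool_rot']]); print(o['t'],o['tool_pos'],psi(o),o['opening'],o['contact_force'])
t=get_image('top')[:,:,::-1]; cv2.imwrite("pics/t3.png",t)
c=cv2.resize(t[155:255,180:260],None,fx=5,fy=5,interpolation=cv2.INTER_CUBIC)
cv2.imwrite("pics/v3.png",np.hstack([c,im[0:500,80:480,::-1] if 0 else cv2.copyMakeBorder(im[:,90:470,::-1],0,80,0,0,0)]))
E
```

```text
11.95 [ 0.48789368 -0.22053848  0.20042296] -177.19481737133978 -0.00014433955934971854 [ 0.47720179 -0.8484808   0.47350458]
```

View pics/v3.png

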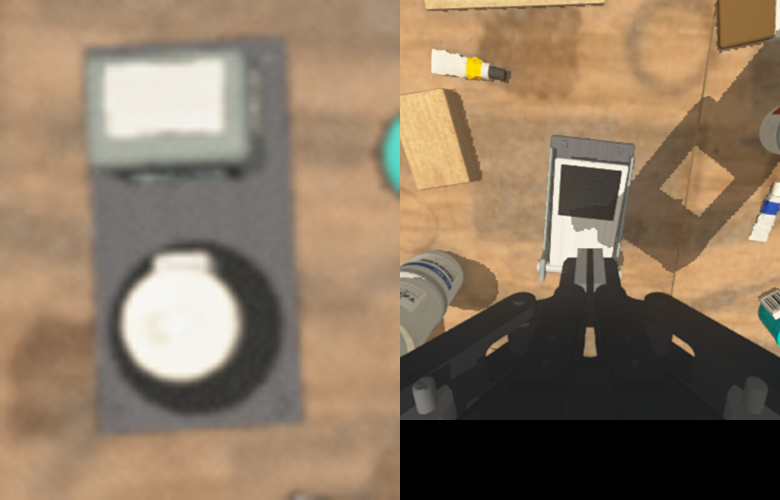

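Left: the plate is now at crop (183,262), on the window side of the lid at (180,324). Right: the tread shows at about (590,192), with the closed fingers ahead of it. Next I'll put numbers on both.

```bash
python3 - <<'E'
from h import *
C=cam('top'); f=lambda x,y:(180+(x+.5)/5-.5,155+(y+.5)/5-.5)
l=ray(C,*f(180,324),.062); p=ray(C,*f(183,261),.049); d=(p-l)[:2]; print(l,p,np.degrees(np.arctan2(d[1],d[0])))
a=ray(C,*f(153,261),.049); b=ray(C,*f(212,259),.049); d=(b-a)[:2]; print('plate edge dir',np.degrees(np.arctan2(d[0],-d[1])))
s=np.load("w3.npy"); C=cam('wrist',dict(tool_pos=s[:3],tool_rot=s[3:]))
g=cv2.imread("pics/w3.png",0)[150:235,240:330]
m=(g<70).astype(np.uint8)*255
n,lab,st,ce=cv2.connectedComponentsWithStats(cv2.erode(m,np.ones((3,3))))
for i in range(1,n):
    if st[i][4]>300:
        print(st[i],ce[i]+[240,150]); 
        r=cv2.boxPoints(cv2.minAreaRect(np.argwhere(lab==i)[:,::-1].astype(np.float32)))+[240,150]
        print([ray(C,u,v,.068).round(4)[:2].tolist() for u,v in r], ray(C,*(r.mean(0)),.068))
E
```

```text
[0.56794541 0.18402973 0.062     ] [0.60184008 0.18485762 0.049     ] 1.399188941860039
plate edge dir 1.817184621740467
[  11   16   59   53 2390] [279.97824268 191.21882845]
[[0.5052, -0.2509], [0.458, -0.2467], [0.4613, -0.193], [0.5091, -0.1944]] [ 0.48279178 -0.2213455   0.068     ]
```

Emit:
servo_tool(
  increments=[
    [0,3,-1,20,0],
    [0,0,0,35,0],
    [0,0,0,35,0],
    [0,0,0,20,0],
    [0,0,0,12,0],
    [0,0,0,5,0],
    [0,0,0,0,0],
  ],
  force=20,
)

```text
t: 12.92
tool_pos: [0.4854, -0.2228, 0.0742]
tool_rot: [-0.076, 3.14, -0.001]
contact_force: [-0.2, -1.1, -0.5]
opening: -0.0001
grip_force: 0.0
```

Emit:
servo_tool(
  increments=[
    [0,0,0,2,0],
    [0,0,0,2,0],
    [0,0,0,2,0],
    [0,0,0,2,0],
    [0,0,0,2,0],
    [0,0,0,0,0],
  ],
)

```text
t: 13.68
tool_pos: [0.4849, -0.2226, 0.0636]
tool_rot: [0.076, -3.141, 0.0]
contact_force: [-1.5, -1.1, 2.9]
opening: 0.0001
grip_force: 1.2
```

Emit:
servo_tool(
  increments=[
    [0,0,0,2,0],
    [0,0,0,2,0],
    [0,0,0,1,0],
    [0,0,0,0,0],
  ],
)

```text
t: 14.18
tool_pos: [0.4848, -0.2225, 0.0585]
tool_rot: [0.076, -3.14, -0.0]
contact_force: [-1.3, -0.2, 3.4]
opening: 0.0001
grip_force: 1.4
```

Emit:
servo_tool(
  increments=[
    [0,0,0,1,0],
    [0,0,0,1,0],
    [0,0,0,0,0],
  ],
)

```text
t: 14.55
tool_pos: [0.4849, -0.2225, 0.0565]
tool_rot: [0.076, -3.141, -0.0]
contact_force: [-1.8, -0.2, 3.3]
opening: -0.0004
grip_force: 1.5
```

Emit:
servo_tool(
  increments=[
    [0,0,0,1,0],
    [0,0,0,1,0],
    [0,0,0,0,0],
  ],
)

```text
t: 14.92
tool_pos: [0.4849, -0.2225, 0.0545]
tool_rot: [0.076, -3.14, -0.0]
contact_force: [-2.8, 0.5, 2.8]
opening: 0.0004
grip_force: 1.6
```

Emit:
servo_tool(
  increments=[
    [0,0,0,1,0],
    [0,0,0,1,0],
    [0,0,0,0,0],
  ],
)

```text
t: 15.3
tool_pos: [0.4848, -0.2225, 0.0525]
tool_rot: [0.076, -3.14, -0.0]
contact_force: [-3.2, -0.1, 3.7]
opening: 0.0002
grip_force: 1.7
```

Emit:
servo_tool(
  increments=[
    [0,0,0,1,0],
    [0,0,0,1,0],
    [0,0,0,0.5,0],
    [0,0,0,0,0],
  ],
)

```text
t: 15.8
tool_pos: [0.4849, -0.2225, 0.05]
tool_rot: [0.076, -3.141, -0.0]
contact_force: [-3.1, 0.9, 4.5]
opening: -0.0002
grip_force: 1.8
```

Emit:
servo_tool(
  increments=[
    [0,0,0,1,0],
    [0,0,0,1,0],
    [0,0,0,0.5,0],
    [0,0,0,0,0],
  ],
)

```text
t: 16.3
tool_pos: [0.4848, -0.2224, 0.0475]
tool_rot: [0.076, -3.14, -0.0]
contact_force: [-2.5, 0.7, 3.1]
opening: 0.0001
grip_force: 1.9
```

Emit:
servo_tool(
  increments=[
    [0,0,0,1,0],
    [0,0,0,1,0],
    [0,0,0,0.5,0],
    [0,0,0,0,0],
  ],
)

```text
t: 16.8
tool_pos: [0.4849, -0.2225, 0.0451]
tool_rot: [0.076, -3.141, -0.0]
contact_force: [-3.1, -0.2, 3.6]
opening: -0.0002
grip_force: 2.3
```

Emit:
servo_tool(
  increments=[
    [0,0,0,1,0],
    [0,0,0,1,0],
    [0,0,0,0.5,0],
    [0,0,0,0,0],
  ],
)

```text
t: 17.3
tool_pos: [0.4849, -0.2225, 0.0426]
tool_rot: [0.076, -3.141, -0.0]
contact_force: [-3.3, 0.6, 5.7]
opening: 0.0
grip_force: 2.5
```

Emit:
servo_tool(
  increments=[
    [0,0,0,1,0],
    [0,0,0,0.7,0],
    [0,0,0,0,0],
  ],
)

```text
t: 17.68
tool_pos: [0.4849, -0.2225, 0.0409]
tool_rot: [0.076, -3.141, 0.0]
contact_force: [-3.7, 0.6, 6.2]
opening: -0.0004
grip_force: 2.6
```

Emit:
servo_tool(
  increments=[
    [0,0,0,1,0],
    [0,0,0,0.7,0],
    [0,0,0,0,0],
  ],
)

```text
t: 18.05
tool_pos: [0.4849, -0.2225, 0.0392]
tool_rot: [0.076, -3.141, -0.0]
contact_force: [-3.4, 0.6, 5.8]
opening: 0.0002
grip_force: 2.7
```

Emit:
servo_tool(
  increments=[
    [0,0,0,1,0],
    [0,0,0,1,0],
    [0,0,0,0,0],
  ],
)

```text
t: 18.42
tool_pos: [0.485, -0.2226, 0.0381]
tool_rot: [0.076, -3.14, -0.0]
contact_force: [-6.3, 1.4, 10.2]
opening: 0.0001
grip_force: 5.3
```

The force jumped and the tool moved 1.1 mm of the 2 mm commanded, so that's the stop. I'll add a little and hold.

Emit:
servo_tool(
  increments=[
    [0,0,0,0.6,0],
    [0,0,0,0.4,0],
    [0,0,0,0,0],
  ],
)

```text
t: 18.8
tool_pos: [0.485, -0.2226, 0.0378]
tool_rot: [0.076, -3.14, -0.0]
contact_force: [-8.3, 2.9, 14.5]
opening: -0.0
grip_force: 7.8
```

Emit:
servo_tool(
  increments=[
    [0,0,0,0,0],
    [0,0,0,0,0],
    [0,0,0,0,0],
    [0,0,0,0,0],
    [0,0,0,0,0],
    [0,0,0,0,0],
    [0,0,0,0,0],
    [0,0,0,0,0],
    [0,0,0,0,0],
    [0,0,0,0,0],
  ],
)

```text
t: 20.05
tool_pos: [0.485, -0.2226, 0.0378]
tool_rot: [0.076, -3.14, -0.0]
contact_force: [-8.8, 3.0, 15.9]
opening: -0.0003
grip_force: 7.8
```

Held steadily at about 10 N on the stop. I'll come up gently and then clear.

Emit:
servo_tool(
  increments=[
    [0,0,0,-2,0],
    [0,0,0,-4,0],
    [0,0,0,-5,0],
    [0,0,0,-6,0],
    [0,0,0,-6,0],
    [0,0,0,-7,0],
    [0,0,0,-10,0],
    [0,0,0,-20,0],
    [0,0,0,-35,0],
    [0,0,0,-40,0],
    [0,0,0,0,0],
    [0,0,0,0,0],
  ],
)

```text
t: 21.55
tool_pos: [0.4843, -0.2222, 0.1705]
tool_rot: [0.076, -3.139, -0.001]
contact_force: [-0.3, 0.5, -1.0]
opening: -0.0005
grip_force: 0.0
```

```bash
python3 - <<'E'
from h import *
o=get_obs(); print(o['t'],o['tool_pos'],o['contact_force'])
im=get_image('wrist'); t=get_image('top')[:,:,::-1]; cv2.imwrite("pics/t4.png",t)
c=cv2.resize(t[155:255,180:260],None,fx=5,fy=5,interpolation=cv2.INTER_CUBIC)
cv2.imwrite("pics/v4.png",np.hstack([c,cv2.copyMakeBorder(im[:,90:470,::-1],0,80,0,0,0)]))
a=cv2.imread("pics/t3.png"); d=cv2.absdiff(a,t)[155:255,180:260]; print('reader diff',d.max(),d.mean())
E
```

```text
21.55 [ 0.48428476 -0.22216612  0.17048441] [-0.29048088  0.51589352 -1.00870982]
reader diff 10 1.5125833333333334
```

View pics/v4.png

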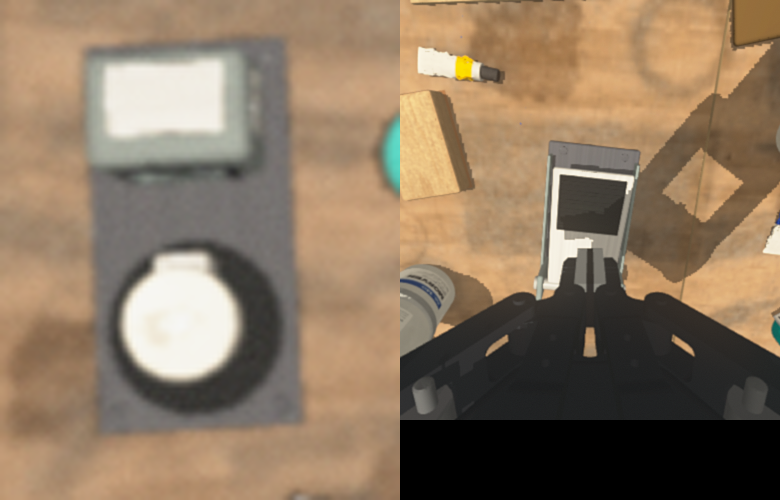

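The label still faces the window, at crop (183,262). The pedal is back up with its tread at (592,205), and the gripper is clear. Handing in.

```bash
python3 -c "from station import finish_job; print(finish_job())"
```

```text
the job is handed in; nothing more can be done
None
```

I turned the pot until its label faced the reader's window (within about 2° by the camera), let it go near the stand's middle, held the pedal on its stop for over 1 s at an estimated 10 N, saw it come back up, and handed the job in; no verdict came back.

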